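# Sort drill bushes by size into the rows of the bush rack

## Robot

A 7-joint arm with a two-finger parallel gripper is mounted at the origin on a cart in front of the work surface, level with it; the furniture and walls round the work are solid. World frame = base frame: x ahead of the robot, y to its left, z up, the work surface at z = 0. Lengths are in m, angles in rad, forces in N, time in s.
With the tool pointing down it reaches from about 0.4 to 0.85 m from the base axis. Payload 10.4 kg.
Tool frame: the origin (TCP) lies where the fingers leave the gripper's body, on its centre line; the fingertips stand 73 mm ahead of it and the grasp point (between the pads) lies 54 mm ahead of it; z points along the fingers, y is the line along which they close (so a half turn about z gives the same grasp; the last joint's range is limited). The gripper opens to 85 mm and grips with 20 to 120 N. Pads are 22 mm wide; open, the fingers measure 114 mm over their backs; the gripper's body (76 mm by 85 mm) begins 54 mm behind the grasp point. The pads swing forward as they close: fully open they stand 13 mm farther back than shut.
Start: joints at [-1.29, 0.332, -0.065, 1.46, 0.022, 1.35, -0.088], TCP at [0.187, 0.596, 0.304] pointing down, gripper open.
Joint ranges: [-2.6, 2.6], [-0.5, 2.12], [-1.47, 1.34], [0.16, 2.42], [-1.27, 4.41], [0.06, 2.06], [-2.6, 2.6]. Speed limits (rad/s): [2.22, 2.22, 2.79, 2.79, 3.14, 3.14, 3.14].

## Interface

Orientations are given as [roll, pitch, yaw] about the fixed x, y, z axes, in that order (R = Rz(yaw) Ry(pitch) Rx(roll)).
In Python, from station import robot gives the robot as it stands.
- The arm moves only by the tool move_arm, never from a script. Its argument "steps" is text: rows parted by semicolons, each of 7 numbers parted by spaces: the shift along the tool's x, y, z each as a share of 0.15 m, from -1 to 1, then the turn, a rotation vector about the tool's x, y, z each as a share of pi rad, from -1 to 1, then the closure, from -1 (fully open) to 1 (shut). In form: x y z rx ry rz fingers; .... A call has 1 to 12 rows; each row is the pose to reach, as a shift and turn from the pose commanded when the call began, along the tool's axes at that moment, turning the shorter way round; what a row does not reach only later rows make up. A row lasts 1/12 s, in which the tool goes at most 41.7 mm and 7.16 degrees, less where a joint would pass 70% of its speed; a pose out of reach is approached as far as the arm can. A call with a number of a shift or a turn outside -1 to 1 is refused whole. A call with a gripper value outside its range is refused whole. The fingers move at their own pace and stop on an object; the grip force is fixed at half the most. Time passes only in rows, so rows that repeat a pose let the fingers close. It gives the time, the measured TCP pose, the force, the opening and the grip force at its end, in the units of the state.
- robot.state(): the state, without advancing time (a new reading comes with each control period).
- robot.capture(name): name is "scene" or "top" or "wrist"; returns a dict with "frame" (384x512x3 uint8, red, green, blue), "camera_matrix" (3x3 intrinsics, pixels), "eye" and "rotation" of the camera in the world. Camera axes: x right, y up, looking along -z (the intrinsics and any distortion apply to the point x, -y, -z); pixel columns grow to the right and rows downward; lengths in m; the calibration is good to about 2 mm. A picture is of the moment at which its call begins. There is no depth.
- robot.job_done(): hands the job in; it is judged then, once.
Trained networks look in the newest picture that a camera, given by its name, has taken for a name from the list of things; names that differ only in an ending like _2 or _b are one class to them, and where a whole thing is asked for, a point or a joint stands for the part that bears it (a point fixed in the world has none). Each returns a list of dicts, best first, with "p" (0 to 1); they miss things now and then, are a little off and sometimes report something else, mostly with a low value. They report only what shows in the picture. A call takes as long as a camera call. They do not tell look-alikes from the thing itself.
- robot.cut_out(target, camera): "pixels" (384x512 bool, what is visible of it) and "centre" ([column, row] in pixels, amid what is visible of it).
The state is a dict: "time": time; "qpos": joint angles; "qvel": joint speeds; "joint_torque": joint torques, N m; "ee_pos": TCP position; "ee_rot": TCP orientation; "wrist_force": force on the tool from outside, world axes, zero at the start; "ft_torque": the same for the moment, N m; "width": finger opening in m; "finger_force": force on a finger pad.
Only numpy, scipy, OpenCV 4.12 (cv2) and the standard library are available. Lean on these libraries where they do the work, as an engineer would, in place of code of your own. Each camera call takes 0.05 s, during which the arm holds its last target. There are 200 camera calls.

## Task

Three headed drill bushes of different size are back from the drill jig and stand on the bench. Put each one away in the slotted rack, in the row of its own size, so that it hangs by its head in the slot like the bush already stored there. Set them in gently rather than letting them drop, keep the stored bushes hanging in their rows, and leave the caliper, brass drift and marker where they lie.

Things in the scene. Friction and masses are not known exactly. Their poses are not given: they have to be found in the camera images.
- bush_rack: aluminium rack, 180 x 208 x 46 mm, fixed. Origin: centre of its underside; z up, x along the rows to their closed end, y across. Its 8 mm top plate (top at z = 46) has 3 slots, open at x = -90, closed at +75 mm: 26 mm wide at y = +67 (small row), 35 at +5 (medium), 44 at -67 (large). A right-size bush hangs by its head; a smaller one falls through, a larger will not enter
- small_row (a point): point on the top face of the rack's plate (46 mm above the bench), on the centre line of the 26 mm wide slot of the small row, halfway along the slot (rack x = -7.5 mm)
- medium_row (a point): point on the top face of the rack's plate (46 mm above the bench), on the centre line of the 35 mm wide slot of the medium row, halfway along the slot (rack x = -7.5 mm)
- large_row (a point): point on the top face of the rack's plate (46 mm above the bench), on the centre line of the 44 mm wide slot of the large row, halfway along the slot (rack x = -7.5 mm)
- small_bush: the loose small headed drill bush, plain steel, standing on the bench on its foot: head 33 mm diameter and 10 mm thick on top of a body 22 mm diameter and 24 mm long (chamfered foot), 13 mm bore. Origin: centre of the foot face; z is its axis, up towards the head (head from z = 24 to 34 mm)
- stored_small: the small bush already hanging in the small row near the closed rear end of the slot; same shape, size and frame as small_bush. It may slide along its slot
- medium_bush: the loose medium headed drill bush, plain steel, standing on the bench on its foot: head 42 mm diameter and 10 mm thick on top of a body 31 mm diameter and 24 mm long (chamfered foot), 20 mm bore. Origin: centre of the foot face; z is its axis, up towards the head (head from z = 24 to 34 mm)
- stored_medium: the medium bush already hanging in the medium row near the closed rear end of the slot; same shape, size and frame as medium_bush. It may slide along its slot
- large_bush: the loose large headed drill bush, plain steel, standing on the bench on its foot: head 51 mm diameter and 10 mm thick on top of a body 40 mm diameter and 24 mm long (chamfered foot), 27 mm bore. Origin: centre of the foot face; z is its axis, up towards the head (head from z = 24 to 34 mm)
- stored_large: the large bush already hanging in the large row near the closed rear end of the slot; same shape, size and frame as large_bush. It may slide along its slot
- caliper: bystander: digital caliper, 72 x 230 x 14 mm, lying flat on the bench; origin: centre of its underside
- brass_drift: bystander: plain brass bar, 13 x 122 x 13 mm, lying on the bench; origin: centre of its underside, long axis y
- marker: bystander: black felt marker, 13 x 128 x 15 mm, lying on the bench; origin: centre of its underside, long axis y
There are look-alikes about, which are no part of the job. What is shaped like the large_bush but blue, orange or red is not meant.

How it is judged:
At the end, for the whole second after the job is handed in: All six bushes, the three loose ones and the three stored ones, hang upright and at rest in the row of their size: within 4.5 mm of the slot's centre line, between the slot's ends, foot 19.5 to 24.5 mm above the bench (head lying on the plate), tilted less than 0.1 rad (y of small_bush in the frame of bush_rack between 0.0625 and 0.0715 m and x of small_bush in the frame of bush_rack between -0.085 and 0.075 m and z of small_bush in the frame of bush_rack between 0.0195 and 0.0245 m and angle between each of small_bush, stored_small, medium_bush, stored_medium, large_bush, stored_large's own z axis and vertical below 0.1 rad and linear speed of each of small_bush, stored_small, medium_bush, stored_medium, large_bush, stored_large below 0.02 m/s and y of stored_small in the frame of bush_rack between 0.0625 and 0.0715 m and x of stored_small in the frame of bush_rack between -0.085 and 0.075 m and z of stored_small in the frame of bush_rack between 0.0195 and 0.0245 m and y of medium_bush in the frame of bush_rack between 0.0005 and 0.0095 m and x of medium_bush in the frame of bush_rack between -0.085 and 0.075 m and z of medium_bush in the frame of bush_rack between 0.0195 and 0.0245 m and y of stored_medium in the frame of bush_rack between 0.0005 and 0.0095 m and x of stored_medium in the frame of bush_rack between -0.085 and 0.075 m and z of stored_medium in the frame of bush_rack between 0.0195 and 0.0245 m and y of large_bush in the frame of bush_rack between -0.0715 and -0.0625 m and x of large_bush in the frame of bush_rack between -0.085 and 0.075 m and z of large_bush in the frame of bush_rack between 0.0195 and 0.0245 m and y of stored_large in the frame of bush_rack between -0.0715 and -0.0625 m and x of stored_large in the frame of bush_rack between -0.085 and 0.075 m and z of stored_large in the frame of bush_rack between 0.0195 and 0.0245 m); the robot touches nothing.
It fails at once if a loose bush is let fall from more than about 3 cm ((contact force between small_bush and the arm below 0.1 N and contact force between small_bush and the fingers below 0.1 N and linear speed of small_bush above 0.75 m/s) or (contact force between medium_bush and the arm below 0.1 N and contact force between medium_bush and the fingers below 0.1 N and linear speed of medium_bush above 0.75 m/s) or (contact force between large_bush and the arm below 0.1 N and contact force between large_bush and the fingers below 0.1 N and linear speed of large_bush above 0.75 m/s)).
It fails at once if the caliper, brass drift or marker is pushed more than 3 cm from where it lay (distance of any of caliper, brass_drift, marker from where it was at the start of the episode above 0.03 m).
It also fails if it takes over 61 s, if anything falls off the work surface, if the arm or the gripper's body presses on something with over 40 N, if the wrist force passes 120 N, or if a joint passes its speed limit or range.

## Working session

There is one attempt and no reset: what is moved stays moved. The work goes in short steps, Python scripts to look and compute and a tool call to move; the robot and the scene stay as the last step left them, time stands still between calls to the robot, and variables do not carry over. Pictures are saved under pics/ and viewed, at most 12 in all, crops included, and the job is handed in when it is done.

Besides the shell and the picture viewer there is one more tool, called after ">>>" as name(argument=value, ...) on one line, values as JSON. move_arm: Moves the arm, as the interface text tells. Its arguments: {"type":"object","properties":{"steps":{"type":"string"}},"required":["steps"]}

```bash
mkdir -p pics; ls; python3 - <<'E'
from station import robot
import cv2,numpy as np
s=robot.state();print(s['time'],s['ee_pos'],s['ee_rot'],s['width'])
for n in ['scene','top']:
    c=robot.capture(n);cv2.imwrite(f'pics/{n}0.png',c['frame'][:,:,::-1]);print(n,c['camera_matrix'],c['eye'],c['rotation'],c.keys())
    for t in ['bush_rack','small_bush','medium_bush','large_bush','stored_small','stored_medium','stored_large','caliper','brass_drift','marker']:
        print(t,[(round(d['p'],2),np.round(d['centre']).tolist(),int(d['pixels'].sum())) for d in robot.cut_out(t,n)][:5])
E
```

```text
pics
0.0 [0.18690221 0.59612042 0.30311973] [-3.14017266e+00  4.45222708e-05  2.83772411e+00] 0.08544970431549201
scene [[392.76541524   0.         255.32105687]
 [  0.         392.76541524 187.6086519 ]
 [  0.           0.           1.        ]] [ 0.12294123 -0.80752739  0.64447145] [ 0.95678668  0.00297108 -0.49809826] dict_keys(['frame', 'camera_matrix', 'eye', 'rotation'])
bush_rack [(0.87, [236.0, 174.0], 2912), (0.52, [258.0, 244.0], 445)]
small_bush [(0.45, [314.0, 230.0], 172)]
medium_bush [(0.57, [314.0, 280.0], 373)]
large_bush [(0.93, [258.0, 248.0], 449), (0.87, [273.0, 218.0], 358), (0.85, [216.0, 234.0], 377)]
stored_small [(0.66, [235.0, 153.0], 67)]
stored_medium [(0.56, [250.0, 161.0], 114)]
stored_large [(0.68, [260.0, 175.0], 199)]
caliper [(0.57, [354.0, 235.0], 331), (0.56, [237.0, 177.0], 3091)]
brass_drift [(0.64, [252.0, 295.0], 306)]
marker [(0.55, [172.0, 166.0], 153)]
top [[472.87992085   0.         259.22248151]
 [  0.         472.87992085 192.05903797]
 [  0.           0.           1.        ]] [ 0.31729551 -0.0490202   1.21926237] [ 0.18235486 -0.00660271 -1.57880825] dict_keys(['frame', 'camera_matrix', 'eye', 'rotation'])
bush_rack [(0.68, [213.0, 194.0], 5227), (0.5, [368.0, 263.0], 229)]
small_bush [(0.41, [332.0, 174.0], 138)]
medium_bush [(0.5, [384.0, 214.0], 188)]
large_bush [(0.78, [300.0, 195.0], 315), (0.75, [291.0, 222.0], 239), (0.56, [330.0, 227.0], 265), (0.49, [303.0, 251.0], 235)]
stored_small [(0.65, [330.0, 225.0], 252)]
stored_medium [(0.48, [211.0, 179.0], 228)]
stored_large [(0.77, [239.0, 175.0], 271)]
caliper []
brass_drift [(0.55, [364.0, 262.0], 188)]
marker [(0.59, [151.0, 251.0], 266)]
```

```bash
python3 - <<'E'
import cv2
for n in ['scene','top']:
    i=cv2.imread(f'pics/{n}0.png')[110:320,110:430]
    cv2.imwrite(f'pics/{n}1.png',cv2.resize(i,None,fx=2.5,fy=2.5,interpolation=cv2.INTER_CUBIC))
E
```

```text
(no output)
```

View pics/top1.png

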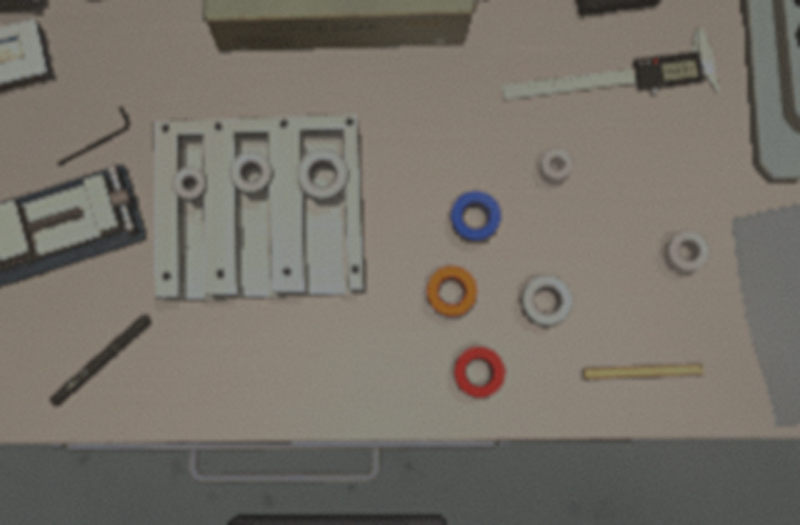

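View pics/scene1.png

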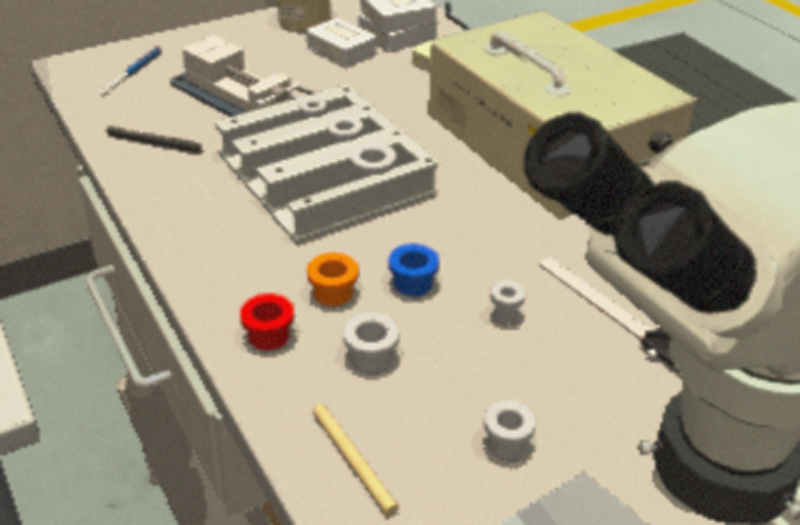

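The pictures show the rack at crop (155–365, 117–298), closed ends away from the robot. The plain bushes in the top crop are: small (555,165), medium (686,252) and large (546,300). The three coloured ones are decoys. I'll fit poses by silhouette.

```bash
cat > h.py <<'E'
import numpy as np,cv2
from scipy.spatial.transform import Rotation as R
from scipy.optimize import minimize
from station import robot
def proj(c,P):
    Q=(np.atleast_2d(P)-c['eye'])@R.from_euler('xyz',c['rotation']).as_matrix()
    K=c['camera_matrix']; return np.c_[K[0,2]+K[0,0]*Q[:,0]/-Q[:,2],K[1,2]+K[1,1]*-Q[:,1]/-Q[:,2]]
def ray(c,uv,z):
    K=c['camera_matrix'];d=np.array([(uv[0]-K[0,2])/K[0,0],-(uv[1]-K[1,2])/K[1,1],-1])
    d=R.from_euler('xyz',c['rotation']).as_matrix()@d
    return np.array(c['eye'])+d*(z-c['eye'][2])/d[2]
a=np.linspace(0,2*np.pi,48,endpoint=False)
def circ(r,z): return np.c_[r*np.cos(a),r*np.sin(a),0*a+z]
DIM=dict(small=(33,22),medium=(42,31),large=(51,40))
def bush(k):
    D,d=DIM[k];return [np.r_[circ(D/2e3,.024),circ(D/2e3,.034)],np.r_[circ(d/2e3,.0015),circ(d/2e3,.024)]]
def sil(c,parts,S=4):
    m=np.zeros((384*S,512*S),np.uint8)
    for P in parts: cv2.fillConvexPoly(m,cv2.convexHull(((proj(c,P)+.5)*S-.5).round().astype(np.int32)),1)
    return cv2.resize(m.astype(np.float32),(512,384),interpolation=cv2.INTER_AREA)
def iou(c,mask,parts):
    s=sil(c,parts);return np.minimum(s,mask).sum()/np.maximum(s,mask).sum()
def fit(views,x0,parts,step):
    f=lambda x:-sum(iou(c,m,parts(x)) for c,m in views)
    r=minimize(f,x0,method='Nelder-Mead',options=dict(initial_simplex=np.array([x0]+[np.array(x0)+np.eye(len(x0))[i]*step[i] for i in range(len(x0))]),xatol=2e-4,fatol=1e-4))
    return r.x,-r.fun/len(views)
def near(name,cam,uv,tol=8):
    L=[d for d in robot.cut_out(name,cam) if np.hypot(*(np.array(d['centre'])-uv))<tol]
    return L[0]['pixels'] if L else None
E
python3 - <<'E'
from h import *
C={n:robot.capture(n) for n in ['top','scene']}
for n,uv,us in [('small',(332,176),(313,230)),('medium',(384.4,211),(314,282)),('large',(328,230),(259,247))]:
    x0=ray(C['top'],uv,.034)[:2];M={}
    for cam,p in (('top',uv),('scene',us)):
        for t in (n+'_bush','stored_'+n,'large_bush','medium_bush','small_bush'):
            m=near(t,cam,p)
            if m is not None: M[cam]=(C[cam],m);break
    P=lambda x:[p+[x[0],x[1],0] for p in bush(n)]
    for v in (['top'],['scene'],['top','scene']):
        if all(k in M for k in v): print(n,v,fit([M[k] for k in v],x0,P,[.01,.01]))
def box(x):
    T=R.from_euler('z',x[2]).as_matrix().T
    return [np.array([[i*.09,j*.104,k] for i in(-1,1) for j in(-1,1) for k in(0,.046)])@T+[x[0],x[1],0]]
V=[]
for cam,p in (('top',(213,194)),('scene',(236,174))):
    m=near('bush_rack',cam,p,15)
    h=np.zeros(m.shape,np.uint8);cs=max(cv2.findContours(m.astype(np.uint8),0,1)[0],key=cv2.contourArea);cv2.fillConvexPoly(h,cv2.convexHull(cs),1)
    V.append((C[cam],h))
x0=np.r_[ray(C['top'],(213,193),.046)[:2],0]
for v in (V[:1],V[1:],V): print('rack',fit(v,x0,box,[.01,.01,.05]))
for n,uv in [('small',(186,183)),('medium',(211,179)),('large',(239,179.5))]: print('stored',n,ray(C['top'],uv,.056))
w=robot.capture('wrist');print(w['eye'],w['rotation'],w['camera_matrix'][0])
E
```

```text
small ['scene'] (array([ 0.58017484, -0.25054165]), np.float64(0.8564814925193787))
medium ['top'] (array([ 0.48738284, -0.37906492]), np.float64(0.9015648365020752))
large ['top'] (array([ 0.43784532, -0.23276331]), np.float64(0.8217468857765198))
rack (array([0.53597361, 0.05939422, 0.0384798 ]), np.float64(0.9734305143356323))
rack (array([0.5383258 , 0.05795799, 0.0171368 ]), np.float64(0.9684787392616272))
rack (array([0.53682741, 0.05851797, 0.03028923]), np.float64(0.9678394794464111))
stored small [0.55608888 0.12501796 0.056     ]
stored medium [0.56592827 0.06247497 0.056     ]
stored large [ 0.56417945 -0.00785608  0.056     ]
[0.10993381 0.61961015 0.37406579] [-3.24241320e-01  9.49880217e-04  1.26681214e+00] [335.82548298   0.         261.37164538]
```

```bash
cat >> h.py <<'E'
def plan(poses,start=None):
    if start is None:
        s=robot.state();start=[*s['ee_pos'],s['ee_rot'][2]]
    p=np.array(start,float)
    for q in poses:
        q=np.array(q,float);T=R.from_euler('xyz',[np.pi,0,p[3]]).as_matrix()
        d=T.T@(q[:3]-p[:3])/.15;dy=(q[3]-p[3]+np.pi)%(2*np.pi)-np.pi
        print(np.round(d,4),'rz',round(-dy/np.pi,4),'norm mm',round(150*np.linalg.norm(d)));p=q
E
python3 -c "
from h import *
plan([(.29,.49,.304,1.43),(.42,.39,.304,.03),(.46,.25,.304,.03),(.46,.105,.304,.03)])"
```

```text
[-8.677e-01 -4.713e-01 -5.000e-04] rz 0.4481 norm mm 148
[-0.5384  0.9516  0.    ] rz 0.4456 norm mm 164
[0.2386 0.9409 0.    ] rz -0.0 norm mm 146
[-0.029   0.9662  0.    ] rz -0.0 norm mm 145
```

>>> move_arm(steps="-0.868 -0.471 0 0 0 0.448 -1;-0.868 -0.471 0 0 0 0.448 -1;-0.868 -0.471 0 0 0 0.448 -1;-0.868 -0.471 0 0 0 0.448 -1;-0.868 -0.471 0 0 0 0.448 -1;-0.868 -0.471 0 0 0 0.448 -1;-0.868 -0.471 0 0 0 0.448 -1;-0.868 -0.471 0 0 0 0.448 -1;-0.868 -0.471 0 0 0 0.448 -1;-0.868 -0.471 0 0 0 0.448 -1;-0.868 -0.471 0 0 0 0.448 -1;-0.868 -0.471 0 0 0 0.448 -1")

```text
time: 3.25
ee_pos: [0.29, 0.49, 0.304]
ee_rot: [3.142, -0.0, 1.423]
wrist_force: [0.3, -0.1, -0.7]
width: 0.0854
finger_force: 0.0
```

>>> move_arm(steps="-0.538 0.952 0 0 0 0.446 -1;-0.538 0.952 0 0 0 0.446 -1;-0.538 0.952 0 0 0 0.446 -1;-0.538 0.952 0 0 0 0.446 -1;-0.538 0.952 0 0 0 0.446 -1;-0.538 0.952 0 0 0 0.446 -1;-0.538 0.952 0 0 0 0.446 -1;-0.538 0.952 0 0 0 0.446 -1;-0.538 0.952 0 0 0 0.446 -1;-0.538 0.952 0 0 0 0.446 -1;-0.538 0.952 0 0 0 0.446 -1;-0.538 0.952 0 0 0 0.446 -1")

```text
time: 4.25
ee_pos: [0.4201, 0.3902, 0.304]
ee_rot: [-3.141, -0.0, 0.022]
wrist_force: [-0.3, -0.9, -0.2]
width: 0.0854
finger_force: 0.0
```

>>> move_arm(steps="0.239 0.941 0 0 0 0 -1;0.239 0.941 0 0 0 0 -1;0.239 0.941 0 0 0 0 -1;0.239 0.941 0 0 0 0 -1;0.239 0.941 0 0 0 0 -1")

```text
time: 4.67
ee_pos: [0.4622, 0.2444, 0.3045]
ee_rot: [3.142, -0.001, 0.021]
wrist_force: [-0.5, 0.3, 0.2]
width: 0.0859
finger_force: 0.0
```

>>> move_arm(steps="-0.029 0.966 0 0 0 0 -1;-0.029 0.966 0 0 0 0 -1;-0.029 0.966 0 0 0 0 -1;-0.029 0.966 0 0 0 0 -1;-0.029 0.966 0 0 0 0 -1;-0.029 0.966 0 0 0 0 -1")

```text
time: 5.17
ee_pos: [0.4601, 0.1044, 0.3043]
ee_rot: [-3.14, -0.001, 0.027]
wrist_force: [-0.2, 0.7, -0.5]
width: 0.085
finger_force: 0.0
```

```bash
python3 - <<'E'
from h import *
import pickle
c=robot.capture('wrist');pickle.dump(c,open('w1.pkl','wb'));print(robot.state()['ee_pos'],robot.state()['ee_rot'],c['eye'],c['rotation'])
cv2.imwrite('pics/w1.png',cv2.resize(c['frame'][:,:,::-1],None,fx=1.5625,fy=1.5625,interpolation=cv2.INTER_CUBIC))
E
```

```text
[0.45994089 0.10572663 0.30410581] [-3.14067749e+00 -3.42354351e-04  2.93696125e-02] [0.54271534 0.10535701 0.3744464 ] [-3.22229023e-01  4.37095173e-05 -1.54377123e+00]
```

View pics/w1.png

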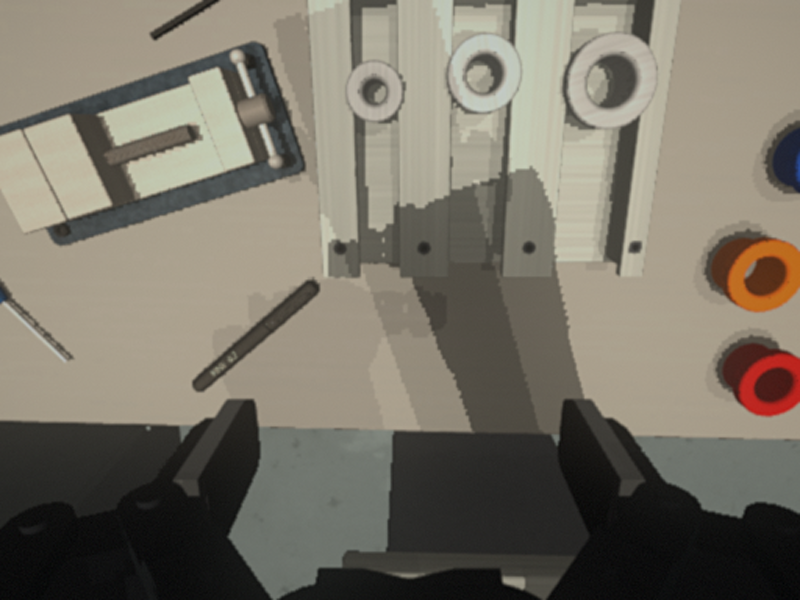

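The wrist view shows the three stored bushes at view (375,91), (484,73) and (612,81), with the plate's front edge at row ~275. I'll refine the rack pose by edge matching.

```bash
cat >> h.py <<'E'
def gradimg(c):
    g=cv2.GaussianBlur(cv2.cvtColor(c['frame'],cv2.COLOR_RGB2GRAY).astype(np.float32),(0,0),1.0)
    return cv2.Sobel(g,cv2.CV_32F,1,0),cv2.Sobel(g,cv2.CV_32F,0,1)
def edgescore(c,G,P):  # P: closed/open polyline list of (N,3)
    s=0;n=0
    for L in P:
        q=proj(c,L);t=np.gradient(q,axis=0);t/=np.linalg.norm(t,axis=1)[:,None]+1e-9
        gx,gy=[cv2.remap(g,q[:,0].astype(np.float32),q[:,1].astype(np.float32),cv2.INTER_LINEAR).ravel() for g in G]
        ok=(q[:,0]>2)&(q[:,0]<509)&(q[:,1]>2)&(q[:,1]<300)
        v=np.minimum(np.abs(-gx*t[:,1]+gy*t[:,0]),60)[ok];s+=v.sum();n+=ok.sum()
    return s/max(n,1)
def maxfit(f,x0,step):
    best=None
    rng=np.random.default_rng(0)
    for k in range(12):
        x=np.array(x0)+(rng.uniform(-1,1,len(x0))*step if k else 0)
        r=minimize(lambda x:-f(x),x,method='Nelder-Mead',options=dict(initial_simplex=np.array([x]+[x+np.eye(len(x))[i]*step[i]*.5 for i in range(len(x))]),xatol=5e-5,fatol=1e-3))
        if best is None or r.fun<best.fun: best=r
    return best.x,-best.fun
def seg(p,q,n=60): return np.linspace(p,q,n)
def rackedges(x):
    T=R.from_euler('z',x[2]).as_matrix().T;z=.046;E=[]
    for y,w in((.067,.026),(.005,.035),(-.067,.044)):
        for s in(-1,1):E.append(seg([-.09,y+s*w/2,z],[.075,y+s*w/2,z]))
    for s in(-1,1):E.append(seg([-.09,s*.104,z],[.09,s*.104,z]))
    for y0,y1 in((.104,.08),(.054,.0225),(-.0125,-.045),(-.089,-.104)):E.append(seg([-.09,y0,z],[-.09,y1,z],20))
    return [e@T+[x[0],x[1],0] for e in E]
def bushfit(c,k,z,x0,bores={'small':13,'medium':20,'large':27},step=.006):
    G=gradimg(c);D=DIM[k][0]
    b=np.r_[a,a[:1]]
    f=lambda x:edgescore(c,G,[np.c_[x[0]+r*np.cos(b),x[1]+r*np.sin(b),0*b+z] for r in(D/2e3,bores[k]/2e3)])
    return maxfit(f,np.array(x0),np.array([step,step]))
E
python3 - <<'E'
from h import *
import pickle
c=pickle.load(open('w1.pkl','rb'));G=gradimg(c)
x,s=maxfit(lambda x:edgescore(c,G,rackedges(x)),[.537,.0585,.03],np.array([.008,.008,.02]));print('rack',x,s)
for k,x0 in(('small',(.556,.125)),('medium',(.566,.0625)),('large',(.564,-.008))):
    b,s=bushfit(c,k,.056,x0);l=R.from_euler('z',-x[2]).as_matrix()[:2,:2]@(b-x[:2]);print(k,b,s,'in rack',l)
for y in(.067,.005,-.067): print('slot at rack x=-.035', x[:2]+R.from_euler('z',x[2]).as_matrix()[:2,:2]@[-.035,y])
im=c['frame'][:,:,::-1].copy()
for e in rackedges(x): cv2.polylines(im,[proj(c,e).round().astype(np.int32)],False,(0,0,255),1)
cv2.imwrite('pics/w1o.png',cv2.resize(im[:200,180:450],None,fx=2.9,fy=2.9))
plan([(.42,-.03,.304,x[2]),(.42,-.175,.304,x[2])])
E
```

```text
rack [0.53917033 0.05785263 0.03082446] 43.94789113646749
small [0.55963074 0.12637655] 51.659392583446326 in rack [0.02256257 0.06786078]
medium [0.56902706 0.06506819] 54.77557478064676 in rack [0.03006492 0.00629196]
large [ 0.56816063 -0.00628411] 53.413181616893354 in rack [ 0.02699986 -0.06499974]
slot at rack x=-.035 [0.50212205 0.12374212]
slot at rack x=-.035 [0.50403286 0.06177157]
slot at rack x=-.035 [ 0.50625187 -0.01019423]
[-2.927e-01  8.966e-01  7.000e-04] rz -0.0005 norm mm 141
[-0.0298  0.9662  0.    ] rz -0.0 norm mm 145
```

View pics/w1o.png

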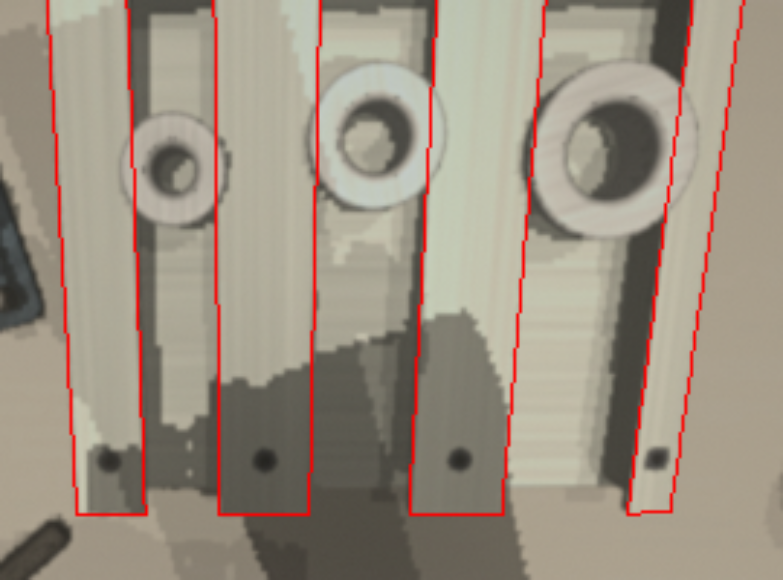

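Edges match the rack closely. Next I'll view the loose bushes.

>>> move_arm(steps="-0.293 0.9 0 0 0 0 -1;-0.293 0.9 0 0 0 0 -1;-0.293 0.9 0 0 0 0 -1;-0.293 0.9 0 0 0 0 -1;-0.293 0.9 0 0 0 0 -1")

```text
time: 5.63
ee_pos: [0.4195, -0.0337, 0.3042]
ee_rot: [-3.14, -0.001, 0.026]
wrist_force: [0.4, -0.6, -0.1]
width: 0.0852
finger_force: 0.0
```

>>> move_arm(steps="-0.03 0.966 0 0 0 0 0.1;-0.03 0.966 0 0 0 0 0.1;-0.03 0.966 0 0 0 0 0.1;-0.03 0.966 0 0 0 0 0.1;-0.03 0.966 0 0 0 0 0.1;-0.03 0.966 0 0 0 0 0.1;-0.03 0.966 0 0 0 0 0.1")

```text
time: 6.22
ee_pos: [0.4206, -0.1741, 0.3039]
ee_rot: [3.141, 0.0, 0.032]
wrist_force: [-0.3, 1.0, 0.4]
width: 0.0387
finger_force: 0.0
```

```bash
python3 - <<'E'
from h import *
import pickle
c=robot.capture('wrist');pickle.dump(c,open('w2.pkl','wb'));s=robot.state();print(s['time'],s['ee_pos'],s['ee_rot'],s['width'])
im=c['frame'][:,:,::-1].copy()
for k,x0 in(('small',(.58,-.2505)),('medium',(.489,-.377)),('large',(.440,-.231))):
    b,sc=bushfit(c,k,.034,x0,step=.01);print(k,b,sc)
    D=DIM[k][0]/2;cv2.polylines(im,[proj(c,np.r_[[0]]*0+circ(D/1e3,.034)+[*b,0]).round().astype(np.int32)],True,(0,0,255),1)
cv2.imwrite('pics/w2.png',cv2.resize(im,None,fx=1.5625,fy=1.5625))
E
```

```text
6.2667 [ 0.42046558 -0.17405979  0.30383322] [3.14133623e+00 2.79778656e-04 3.23450636e-02] 0.03817687605363631
small [ 0.58273923 -0.24760427] 60.0
medium [ 0.48976544 -0.37904649] 53.70088697507706
large [ 0.44193232 -0.23398399] 52.37624565999238
```

View pics/w2.png

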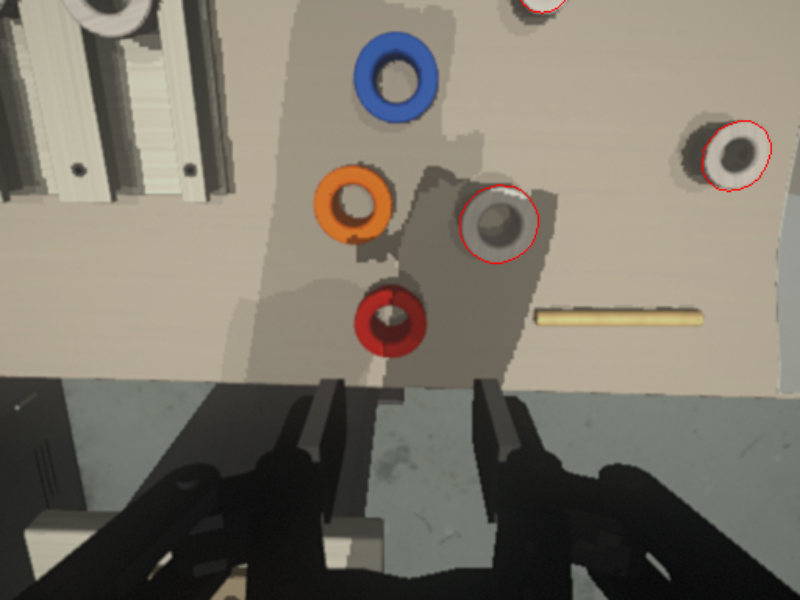

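```bash
python3 - <<'E'
from h import *
import pickle
for f,e,yaw,w,u1,u2,v in(('w1.pkl',[.45994,.10573,.30411],.0294,.085,257,562,401),('w2.pkl',[.42047,-.17406,.30383],.0323,.0382,345,474,380)):
    c=pickle.load(open(f,'rb'));T=R.from_euler('xyz',[np.pi,0,yaw]).as_matrix()
    K=c['camera_matrix'];Rc=R.from_euler('xyz',c['rotation']).as_matrix();o=T.T@(c['eye']-np.array(e))
    for u in(u1,u2):
        d=T.T@Rc@np.array([(u/1.5625-K[0,2])/K[0,0],-(v/1.5625-K[1,2])/K[1,1],-1])
        print(f,o,'x=11:',o+d*(.011-o[0])/d[0],'depth from y:',o+d*((np.sign(d[1])*w/2-o[1])/d[1]))
plan([(.4425,-.2345,.204,.0308),(.4425,-.2345,.12,.0308)],[.4205,-.174,.304,.0308])
E
```

```text
w1.pkl [ 0.0827286   0.00280608 -0.0703364 ] x=11: [ 0.011      -0.03856672  0.05621685] depth from y: [ 0.00418081 -0.0425      0.06824819]
w1.pkl [ 0.0827286   0.00280608 -0.0703364 ] x=11: [0.011      0.04431494 0.05587366] depth from y: [0.01413627 0.0425     0.05035523]
w2.pkl [ 0.08279472  0.00130573 -0.07016555] x=11: [ 0.011      -0.0171309   0.06837427] depth from y: [ 0.00333205 -0.0191      0.08317085]
w2.pkl [ 0.08279472  0.00130573 -0.07016555] x=11: [0.011      0.02075771 0.06827266] depth from y: [0.0171184  0.0191     0.05647485]
[0.1342 0.4077 0.6667] rz -0.0 norm mm 119
[ 0.   -0.    0.56] rz -0.0 norm mm 84
```

>>> move_arm(steps="0.14 0.39 0.65 0 0 0 -0.6;0.14 0.39 0.65 0 0 0 -0.6;0.14 0.39 0.65 0 0 0 -0.6;0.14 0.39 0.65 0 0 0 -0.6;0.14 0.39 0.8 0 0 0 -0.6;0.14 0.39 0.95 0 0 0 -0.6;0.14 0.39 0.95 0 0 0 -0.6;0.14 0.39 0.95 0 0 0 -0.6")

```text
time: 6.93
ee_pos: [0.4423, -0.2328, 0.1608]
ee_rot: [-3.141, 0.003, 0.031]
wrist_force: [-0.5, -0.9, 0.5]
width: 0.0683
finger_force: 0.0
```

```bash
python3 - <<'E'
from h import *
s=robot.state();print(s['time'],s['ee_pos'],s['ee_rot'],s['width'])
c=robot.capture('wrist')
print(bushfit(c,'large',.034,(.442,-.234),step=.008))
cv2.imwrite('pics/w3.png',cv2.resize(c['frame'][:,:,::-1],None,fx=1.5625,fy=1.5625))
E
```

```text
6.9333 [ 0.44232576 -0.2327958   0.16077529] [-3.14117995e+00  2.79846519e-03  3.05583432e-02] 0.0683091352243319
(array([ 0.44152393, -0.23449879]), np.float64(38.144988405772246))
```

View pics/w3.png

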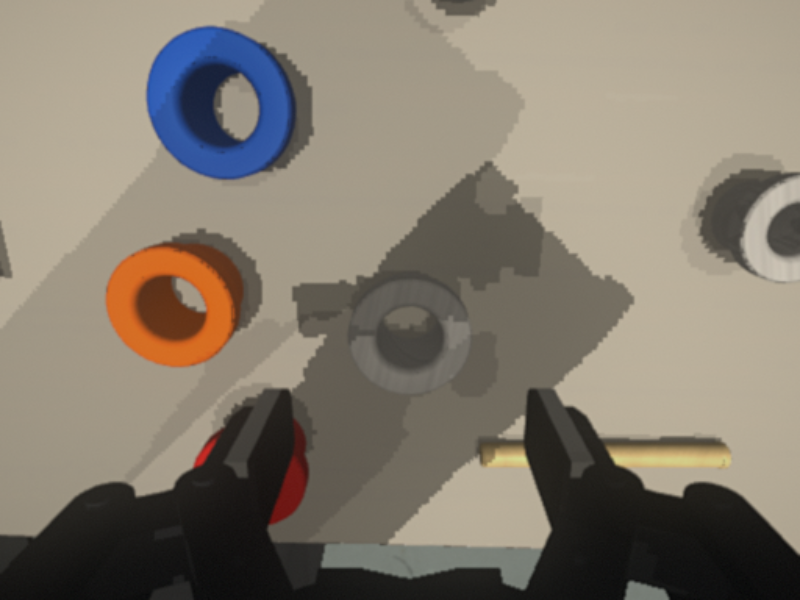

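The large bush sits centred between the pads, and the drift and red decoy are clear. Descend and grip.

>>> move_arm(steps="0 0 0.22 0 0 0 -0.6;0 0 0.36 0 0 0 -0.6;0 0 0.443 0 0 0 -0.6;0 0 0.443 0 0 0 -0.5;0 0 0.443 0 0 0 -0.1;0 0 0.443 0 0 0 0;0 0 0.443 0 0 0 0.1;0 0 0.443 0 0 0 0.1;0 0 0.443 0 0 0 0.1")

```text
time: 7.73
ee_pos: [0.4432, -0.2341, 0.0968]
ee_rot: [-3.141, -0.002, 0.029]
wrist_force: [-3.0, 2.4, 6.0]
width: 0.048
finger_force: 60.8
```

>>> move_arm(steps="0 0 -0.03 0 0 0 0.1;0 0 -0.1 0 0 0 0.1;0 0 -0.2 0 0 0 0.1;0 0 -0.3 0 0 0 0.1;0 0 -0.3 0 0 0 0.1")

```text
time: 8.15
ee_pos: [0.4438, -0.2348, 0.1433]
ee_rot: [3.141, -0.005, 0.029]
wrist_force: [0.5, 0.2, -2.6]
width: 0.048
finger_force: 62.6
```

```bash
python3 - <<'E'
from h import *
s=robot.state();print(s['time'],s['ee_pos'],s['ee_rot'],s['width'],s['wrist_force'])
c=robot.capture('wrist');e=s['ee_pos']
for z in(.078,.080,.082): print(z,bushfit(c,'large',z,(e[0],e[1]-.002),step=.006))
im=c['frame'][150:330,150:400,::-1]
cv2.imwrite('pics/w4.png',cv2.resize(im,None,fx=3.2,fy=3.2,interpolation=cv2.INTER_CUBIC))
E
```

```text
8.15 [ 0.44380485 -0.23479701  0.14326905] [ 3.14074994 -0.00459957  0.02879148] 0.04796468617851027 [ 0.50157153  0.22920515 -2.61140943]
0.078 (array([ 0.44142994, -0.2362896 ]), np.float64(32.27828430453026))
0.08 (array([ 0.4423267 , -0.23609154]), np.float64(30.675456323692845))
0.082 (array([ 0.44331962, -0.23564393]), np.float64(28.554063735593424))
```

View pics/w4.png

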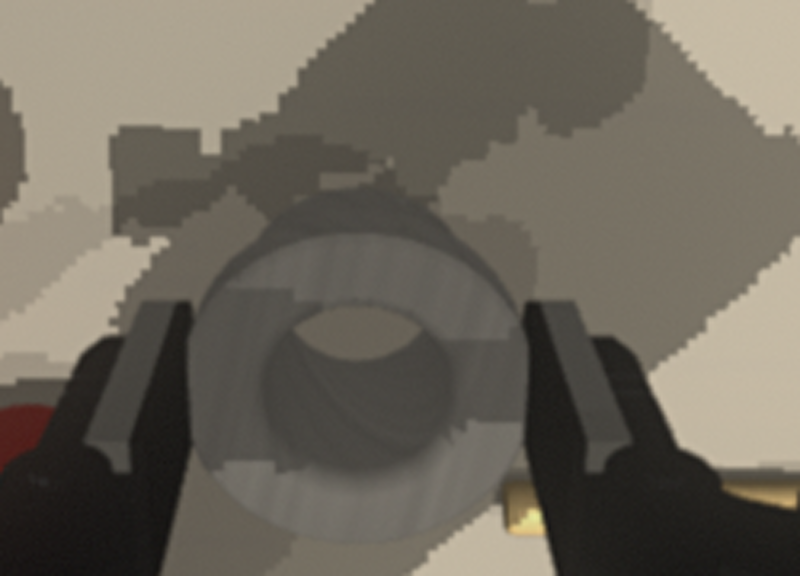

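Held level and centred. Carry it over the large slot.

```bash
python3 -c "
from h import *
plan([(.475,-.12,.19,.0308),(.508,-.0088,.165,.0308)])"
```

```text
[ 0.2325 -0.7547 -0.3213] rz -0.0004 norm mm 128
[ 0.2427 -0.7342  0.1667] rz -0.0 norm mm 119
```

>>> move_arm(steps="0.05 -0.15 -0.32 0 0 0 0.1;0.12 -0.4 -0.32 0 0 0 0.1;0.23 -0.755 -0.32 0 0 0 0.1;0.23 -0.755 -0.32 0 0 0 0.1;0.23 -0.755 -0.32 0 0 0 0.1")

```text
time: 8.62
ee_pos: [0.475, -0.1143, 0.1877]
ee_rot: [-3.14, -0.0, 0.037]
wrist_force: [0.5, -0.3, -3.2]
width: 0.0478
finger_force: 64.3
```

>>> move_arm(steps="0.12 -0.3 0 0 0 0 0.1;0.243 -0.6 0.1 0 0 0 0.1;0.243 -0.735 0.167 0 0 0 0.1;0.243 -0.735 0.167 0 0 0 0.1;0.243 -0.735 0.167 0 0 0 0.1;0.243 -0.735 0.167 0 0 0 0.1;0.243 -0.735 0.167 0 0 0 0.1")

```text
time: 9.2
ee_pos: [0.5067, -0.0097, 0.163]
ee_rot: [3.141, -0.0, 0.027]
wrist_force: [-0.2, -0.2, -2.3]
width: 0.0478
finger_force: 64.3
```

```bash
cat >> h.py <<'E'
def hover(k,y,w,dz,fn):
    """held bush k over its slot: edges of slot vs bush in one picture. dz = foot z minus TCP z"""
    c=robot.capture('wrist');s=robot.state();e=s['ee_pos'];print(s['time'],e,s['ee_rot'],s['width'],s['wrist_force'])
    G=gradimg(c);x,sc=maxfit(lambda x:edgescore(c,G,rackedges(x)),[.539,.058,.0308],np.array([.004,.004,.008]));print('rack',x,sc)
    b,sb=bushfit(c,k,e[2]+dz+.034,e[:2],step=.005);print('bush',b,sb,'in rack',R.from_euler('z',-x[2]).as_matrix()[:2,:2]@(b-x[:2]),'want y',y)
    im=c['frame'][:,:,::-1].copy()
    for E in rackedges(x): cv2.polylines(im,[proj(c,E).round().astype(np.int32)],False,(0,0,255),1)
    D=DIM[k][0]/2e3;cv2.polylines(im,[proj(c,circ(D,e[2]+dz+.034)+[*b,0]).round().astype(np.int32)],True,(0,255,0),1)
    cv2.imwrite(fn,cv2.resize(im,None,fx=1.5625,fy=1.5625))
E
python3 -c "
from h import *
hover('large',-.067,.044,-.0968,'pics/h1.png')"
```

```text
9.25 [ 0.5066993  -0.00978142  0.16309161] [-3.14150505e+00 -3.59386033e-04  2.70451254e-02] 0.04778839222196175 [ 0.09387436  0.93125903 -3.11420776]
rack [0.53728765 0.05799967 0.04036957] 41.25823058178029
bush [ 0.50555535 -0.01169448] 26.637657295740976 in rack [-0.0345192  -0.06835669] want y -0.067
```

View pics/h1.png

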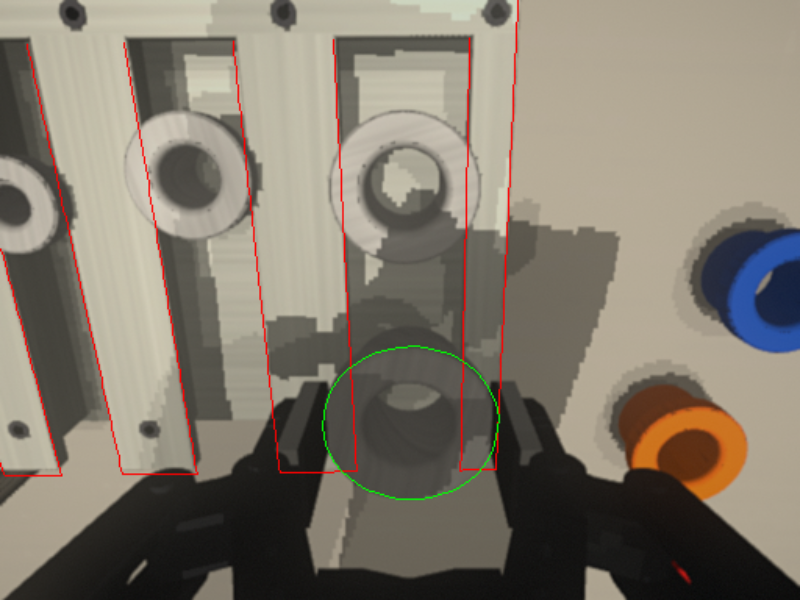

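Bush is ~1.2 mm right of the slot's centre line; correct and begin insertion.

>>> move_arm(steps="0 -0.008 0.02 0 0 0 0.1;0 -0.008 0.06 0 0 0 0.1;0 -0.008 0.1 0 0 0 0.1;0 -0.008 0.13 0 0 0 0.1;0 -0.008 0.15 0 0 0 0.1;0 -0.008 0.17 0 0 0 0.1;0 -0.008 0.17 0 0 0 0.1")

```text
time: 9.83
ee_pos: [0.5065, -0.0073, 0.1367]
ee_rot: [3.141, 0.001, 0.029]
wrist_force: [-0.9, -0.1, -2.7]
width: 0.0479
finger_force: 64.3
```

>>> move_arm(steps="0 0 0.03 0 0 0 0.1;0 0 0.06 0 0 0 0.1;0 0 0.085 0 0 0 0.1;0 0 0.1 0 0 0 0.1;0 0 0.107 0 0 0 0.1;0 0 0.107 0 0 0 0.1")

```text
time: 10.33
ee_pos: [0.5067, -0.0073, 0.1211]
ee_rot: [3.142, 0.0, 0.029]
wrist_force: [-0.1, -1.1, -1.8]
width: 0.0478
finger_force: 64.3
```

>>> move_arm(steps="0 0 0.007 0 0 0 0.1;0 0 0.014 0 0 0 0.1;0 0 0.018 0 0 0 0.1;0 0 0.018 0 0 0 0.1")

```text
time: 10.67
ee_pos: [0.5069, -0.0072, 0.1189]
ee_rot: [-3.141, -0.0, 0.029]
wrist_force: [-2.1, 0.2, 1.3]
width: 0.0478
finger_force: 64.9
```

>>> move_arm(steps="0 0 0.006 0 0 0 0.1;0 0 0.006 0 0 0 0.1;0 0 0.006 0 0 0 0.1")

```text
time: 10.92
ee_pos: [0.507, -0.0073, 0.1187]
ee_rot: [-3.14, 0.0, 0.029]
wrist_force: [-7.0, 0.4, 15.4]
width: 0.0477
finger_force: 66.3
```

Seated at the predicted height. Release and lift.

>>> move_arm(steps="0 0 -0.01 0 0 0 -0.2;0 0 -0.01 0 0 0 -0.5;0 0 -0.01 0 0 0 -0.5;0 0 -0.01 0 0 0 -0.5;0 0 -0.1 0 0 0 -0.5;0 0 -0.3 0 0 0 -0.5;0 0 -0.5 0 0 0 -0.5;0 0 -0.5 0 0 0 -0.5")

```text
time: 11.58
ee_pos: [0.509, -0.0079, 0.1971]
ee_rot: [-3.14, -0.006, 0.028]
wrist_force: [0.9, -0.1, 0.4]
width: 0.0642
finger_force: 0.0
```

```bash
python3 - <<'E'
from h import *
c=robot.capture('wrist');s=robot.state();print(s['time'],s['ee_pos'],s['width'])
for z in(.056,): print(bushfit(c,'large',z,(.5055,-.009),step=.006), bushfit(c,'large',z,(.568,-.0065),step=.006))
plan([(.50,-.14,.19,.0308),(.495,-.27,.19,.0308),(.490,-.3775,.15,.0308)])
E
```

```text
11.6333 [ 0.50820086 -0.00717988  0.19498856] 0.06403014504272796
(array([ 0.50494245, -0.00871036]), np.float64(29.881431614642917)) (array([ 0.56786321, -0.0080049 ]), np.float64(49.35709805684247))
[-0.0806  0.8835  0.0333] rz -0.0005 norm mm 133
[-0.06    0.8652  0.    ] rz -0.0 norm mm 130
[-0.0554  0.7153  0.2667] rz -0.0 norm mm 115
```

>>> move_arm(steps="-0.08 0.88 0.03 0 0 0 -0.5;-0.08 0.88 0.03 0 0 0 -0.5;-0.08 0.88 0.03 0 0 0 -0.5;-0.08 0.88 0.03 0 0 0 -0.5;-0.08 0.88 0.03 0 0 0 -0.5")

```text
time: 12.05
ee_pos: [0.4973, -0.1434, 0.1875]
ee_rot: [3.14, 0.001, 0.023]
wrist_force: [-0.0, -0.0, 0.1]
width: 0.0641
finger_force: 0.0
```

>>> move_arm(steps="-0.06 0.865 0 0 0 0 -0.5;-0.06 0.865 0 0 0 0 -0.5;-0.06 0.865 0 0 0 0 -0.5;-0.06 0.865 0 0 0 0 -0.5;-0.06 0.865 0 0 0 0 -0.5")

```text
time: 12.47
ee_pos: [0.4921, -0.2724, 0.1875]
ee_rot: [3.14, 0.001, 0.024]
wrist_force: [0.7, 0.3, -0.0]
width: 0.0641
finger_force: 0.0
```

>>> move_arm(steps="-0.055 0.715 0.267 0 0 0 -0.5;-0.055 0.715 0.267 0 0 0 -0.5;-0.055 0.715 0.267 0 0 0 -0.5;-0.055 0.715 0.267 0 0 0 -0.5;-0.055 0.715 0.267 0 0 0 -0.5;-0.055 0.715 0.267 0 0 0 -0.5;-0.055 0.715 0.267 0 0 0 -0.5")

```text
time: 13.05
ee_pos: [0.4897, -0.3747, 0.148]
ee_rot: [-3.14, -0.0, 0.032]
wrist_force: [0.4, 1.1, 1.1]
width: 0.0639
finger_force: 0.0
```

```bash
python3 - <<'E'
from h import *
c=robot.capture('wrist');s=robot.state();print(s['time'],s['ee_pos'],s['ee_rot'],s['width'])
b,q=bushfit(c,'medium',.034,(.489,-.379),step=.006);print(b,q)
plan([(b[0]+.001,b[1]+.0018,.0975,.0308)])
E
```

```text
13.1 [ 0.48963546 -0.37487236  0.14824318] [-3.14055394e+00 -7.61781587e-04  3.21419653e-02] 0.06378911621603728
[ 0.49115215 -0.38029826] 30.45702799013972
[0.016  0.0247 0.3383] rz 0.0004 norm mm 51
```

>>> move_arm(steps="0.013 0.024 0.15 0 0 0 -0.5;0.013 0.024 0.27 0 0 0 -0.5;0.013 0.024 0.335 0 0 0 -0.5;0.013 0.024 0.335 0 0 0 -0.3;0.013 0.024 0.335 0 0 0 0.1;0.013 0.024 0.335 0 0 0 0.3;0.013 0.024 0.335 0 0 0 0.3;0.013 0.024 0.335 0 0 0 0.3;0.013 0.024 0.335 0 0 0 0.3")

```text
time: 13.85
ee_pos: [0.491, -0.3806, 0.099]
ee_rot: [3.141, -0.002, 0.029]
wrist_force: [-1.0, 2.2, 6.6]
width: 0.0388
finger_force: 61.1
```

>>> move_arm(steps="0 0 -0.03 0 0 0 0.3;0 0 -0.15 0 0 0 0.3;0 0 -0.4 0 0 0 0.3;0.01 -0.3 -0.6 0 0 0 0.3;0.01 -0.6 -0.6 0 0 0 0.3;0.01 -0.85 -0.6 0 0 0 0.3;0.01 -0.95 -0.6 0 0 0 0.3;0.01 -0.95 -0.6 0 0 0 0.3")

```text
time: 14.52
ee_pos: [0.4887, -0.2317, 0.1875]
ee_rot: [-3.137, 0.0, 0.036]
wrist_force: [0.3, 0.2, -2.7]
width: 0.0389
finger_force: 61.2
```

>>> move_arm(steps="0.02 -0.25 0 0 0 0 0.3;0.05 -0.5 0 0 0 0 0.3;0.07 -0.75 0 0 0 0 0.3;0.09 -0.95 0 0 0 0 0.3;0.09 -0.95 0 0 0 0 0.3;0.09 -0.95 0 0 0 0 0.3")

```text
time: 15.02
ee_pos: [0.4973, -0.0934, 0.188]
ee_rot: [-3.141, -0.0, 0.033]
wrist_force: [0.6, -0.6, -1.2]
width: 0.0385
finger_force: 61.4
```

```bash
python3 -c "
from h import *
s=robot.state();print(s['ee_pos'],s['width'],s['wrist_force'])
plan([(.5055,.0638,.165,.0308)])"
```

```text
[ 0.49726909 -0.09336616  0.1880133 ] 0.03854267771762766 [ 0.61027269 -0.60345949 -1.1800469 ]
[ 0.0893 -1.0454  0.1534] rz 0.0007 norm mm 159
```

>>> move_arm(steps="0.03 -0.25 0 0 0 0 0.3;0.05 -0.5 0 0 0 0 0.3;0.07 -0.75 0 0 0 0 0.3;0.089 -1 0 0 0 0 0.3;0.089 -1 0.1 0 0 0 0.3;0.089 -1 0.15 0 0 0 0.3;0.089 -1 0.15 0 0 0 0.3")

```text
time: 15.6
ee_pos: [0.5053, 0.0535, 0.1642]
ee_rot: [3.14, 0.002, 0.027]
wrist_force: [0.1, -0.3, -1.7]
width: 0.0386
finger_force: 61.5
```

>>> move_arm(steps="0 -0.045 0 0 0 0 0.3;0 -0.045 0 0 0 0 0.3;0 -0.045 0 0 0 0 0.3")

```text
time: 15.85
ee_pos: [0.5062, 0.0612, 0.1661]
ee_rot: [-3.141, -0.001, 0.028]
wrist_force: [-0.1, -0.0, -3.1]
width: 0.0384
finger_force: 61.5
```

```bash
python3 -c "
from h import *
hover('medium',.005,.035,-.099,'pics/h2.png')"
```

```text
15.9 [0.5061613  0.06119368 0.16599243] [-3.14124725e+00 -7.72073888e-04  2.79678041e-02] 0.03870676604662286 [ 0.11390396 -0.6177782  -1.80431999]
rack [0.53797031 0.05856607 0.03206723] 38.65930982394285
bush [0.50695375 0.05890326] 25.263557437428577 in rack [-0.0309898   0.00133146] want y 0.005
```

View pics/h2.png

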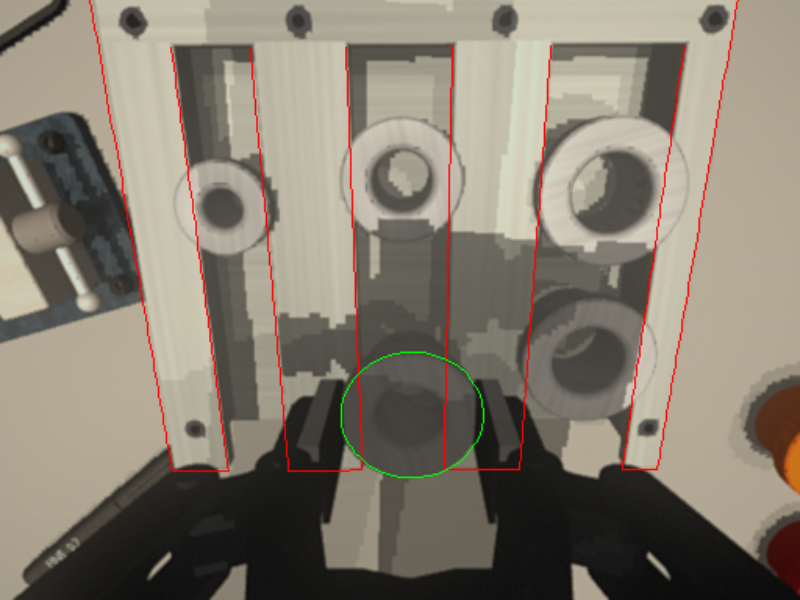

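The bush (411,415) sits right of the slot centre (403); shift ~3 mm and lower.

>>> move_arm(steps="0 -0.02 0.02 0 0 0 0.3;0 -0.02 0.06 0 0 0 0.3;0 -0.02 0.1 0 0 0 0.3;0 -0.02 0.13 0 0 0 0.3;0 -0.02 0.15 0 0 0 0.3;0 -0.02 0.17 0 0 0 0.3;0 -0.02 0.17 0 0 0 0.3")

```text
time: 16.48
ee_pos: [0.5055, 0.0648, 0.1393]
ee_rot: [3.141, 0.001, 0.029]
wrist_force: [-0.2, -1.0, -2.5]
width: 0.0385
finger_force: 61.5
```

>>> move_arm(steps="0 0 0.03 0 0 0 0.3;0 0 0.06 0 0 0 0.3;0 0 0.085 0 0 0 0.3;0 0 0.1 0 0 0 0.3;0 0 0.105 0 0 0 0.3;0 0 0.105 0 0 0 0.3")

```text
time: 16.98
ee_pos: [0.5057, 0.0648, 0.124]
ee_rot: [3.141, 0.0, 0.029]
wrist_force: [-0.8, -1.5, -1.9]
width: 0.0386
finger_force: 61.5
```

>>> move_arm(steps="0 0 0.007 0 0 0 0.3;0 0 0.014 0 0 0 0.3;0 0 0.02 0 0 0 0.3;0 0 0.022 0 0 0 0.3;0 0 0.022 0 0 0 0.3")

```text
time: 17.4
ee_pos: [0.5058, 0.065, 0.1211]
ee_rot: [-3.141, -0.0, 0.029]
wrist_force: [-0.7, -0.0, 0.4]
width: 0.0389
finger_force: 61.8
```

>>> move_arm(steps="0 0 0.005 0 0 0 0.3;0 0 0.005 0 0 0 0.3;0 0 0.005 0 0 0 0.3")

```text
time: 17.65
ee_pos: [0.5059, 0.0649, 0.1208]
ee_rot: [-3.141, 0.0, 0.029]
wrist_force: [-5.0, 0.1, 12.3]
width: 0.0388
finger_force: 63.1
```

>>> move_arm(steps="0 0 -0.01 0 0 0 0;0 0 -0.01 0 0 0 -0.3;0 0 -0.01 0 0 0 -0.3;0 0 -0.01 0 0 0 -0.3;0 0 -0.1 0 0 0 -0.3;0 0 -0.3 0 0 0 -0.3;0 0 -0.5 0 0 0 -0.3;0 0 -0.5 0 0 0 -0.3")

```text
time: 18.32
ee_pos: [0.5081, 0.0644, 0.2004]
ee_rot: [-3.139, -0.006, 0.028]
wrist_force: [1.2, 0.2, 0.7]
width: 0.0553
finger_force: 0.0
```

```bash
python3 - <<'E'
from h import *
c=robot.capture('wrist');s=robot.state();print(s['time'],s['ee_pos'],s['width'])
print(bushfit(c,'medium',.056,(.506,.0625),step=.006))
plan([(.53,-.08,.19,.0308),(.56,-.22,.19,.0308),(.58,-.246,.16,.0308)])
E
```

```text
18.3667 [0.50723406 0.06495493 0.1982711 ] 0.0559343326830659
(array([0.50566304, 0.06301093]), np.float64(26.701529731996708))
[0.1237 0.9704 0.0551] rz -0.0006 norm mm 147
[0.1712 0.939  0.    ] rz -0.0 norm mm 143
[0.1279 0.1774 0.2   ] rz -0.0 norm mm 44
```

>>> move_arm(steps="0.124 0.97 0.05 0 0 0 -0.3;0.124 0.97 0.05 0 0 0 -0.3;0.124 0.97 0.05 0 0 0 -0.3;0.124 0.97 0.05 0 0 0 -0.3;0.124 0.97 0.05 0 0 0 -0.3")

```text
time: 18.78
ee_pos: [0.5278, -0.086, 0.1877]
ee_rot: [3.139, 0.0, 0.022]
wrist_force: [-0.6, -0.7, -0.1]
width: 0.0556
finger_force: 0.0
```

>>> move_arm(steps="0.171 0.94 0 0 0 0 -0.3;0.171 0.94 0 0 0 0 -0.3;0.171 0.94 0 0 0 0 -0.3;0.171 0.94 0 0 0 0 -0.3;0.171 0.94 0 0 0 0 -0.3")

```text
time: 19.2
ee_pos: [0.5573, -0.2252, 0.1876]
ee_rot: [3.139, 0.001, 0.023]
wrist_force: [-0.4, 0.1, -0.5]
width: 0.0554
finger_force: 0.0
```

>>> move_arm(steps="0.128 0.177 0.2 0 0 0 -0.3;0.128 0.177 0.2 0 0 0 -0.3;0.128 0.177 0.2 0 0 0 -0.3;0.128 0.177 0.2 0 0 0 -0.3;0.128 0.177 0.2 0 0 0 -0.3")

```text
time: 19.62
ee_pos: [0.5785, -0.245, 0.1585]
ee_rot: [-3.141, -0.001, 0.03]
wrist_force: [-1.4, 0.1, 0.6]
width: 0.056
finger_force: 0.0
```

```bash
python3 - <<'E'
from h import *
c=robot.capture('wrist');s=robot.state();print(s['time'],s['ee_pos'],s['ee_rot'],s['width'])
b,q=bushfit(c,'small',.034,(.5815,-.249),step=.008);print(b,q)
plan([(b[0]+.001,b[1]+.0016,.0995,.0308)])
im=c['frame'][:,:,::-1].copy()
cv2.polylines(im,[proj(c,circ(.0165,.034)+[*b,0]).round().astype(np.int32)],True,(0,0,255),1)
cv2.imwrite('pics/w5.png',cv2.resize(im,None,fx=1.25,fy=1.25))
E
```

```text
19.6667 [ 0.57863873 -0.24503856  0.15869221] [-3.14099052e+00 -1.48701592e-03  3.03743290e-02] 0.05550033420987684
[ 0.58260087 -0.24884754] 34.21618287035424
[0.0326 0.0157 0.3946] rz -0.0001 norm mm 59
```

View pics/w5.png

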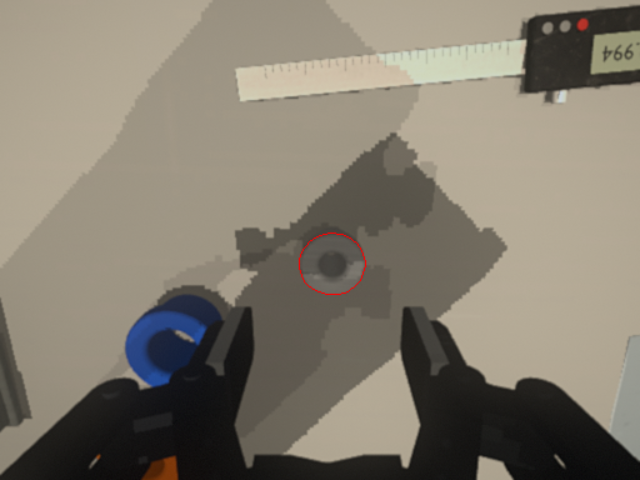

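Small bush is well centred and clear of the caliper. Grip it.

>>> move_arm(steps="0.032 0.015 0.15 0 0 0 -0.3;0.032 0.015 0.3 0 0 0 -0.3;0.032 0.015 0.394 0 0 0 -0.3;0.032 0.015 0.394 0 0 0 -0.1;0.032 0.015 0.394 0 0 0 0.3;0.032 0.015 0.394 0 0 0 0.5;0.032 0.015 0.394 0 0 0 0.5;0.032 0.015 0.394 0 0 0 0.5;0.032 0.015 0.394 0 0 0 0.5")

```text
time: 20.42
ee_pos: [0.5837, -0.2485, 0.0997]
ee_rot: [3.141, -0.002, 0.029]
wrist_force: [-0.2, 0.6, 5.3]
width: 0.0296
finger_force: 59.8
```

>>> move_arm(steps="0 0 -0.03 0 0 0 0.5;0 0 -0.15 0 0 0 0.5;0 0 -0.4 0 0 0 0.5;-0.1 -0.3 -0.6 0 0 0 0.5;-0.15 -0.6 -0.6 0 0 0 0.5;-0.2 -0.85 -0.6 0 0 0 0.5;-0.2 -0.95 -0.6 0 0 0 0.5;-0.2 -0.95 -0.6 0 0 0 0.5")

```text
time: 21.08
ee_pos: [0.5491, -0.0995, 0.1883]
ee_rot: [-3.137, 0.001, 0.037]
wrist_force: [1.0, 0.2, -0.8]
width: 0.03
finger_force: 59.6
```

>>> move_arm(steps="-0.05 -0.25 0 0 0 0 0.5;-0.1 -0.5 0 0 0 0 0.5;-0.15 -0.75 0 0 0 0 0.5;-0.2 -0.95 0 0 0 0 0.5;-0.2 -0.95 0 0 0 0 0.5;-0.2 -0.95 0 0 0 0 0.5")

```text
time: 21.58
ee_pos: [0.5145, 0.037, 0.1887]
ee_rot: [-3.141, 0.0, 0.033]
wrist_force: [0.9, -1.4, -0.6]
width: 0.0296
finger_force: 59.7
```

```bash
python3 -c "
from h import *
s=robot.state();print(s['ee_pos'],s['width'],s['wrist_force'])
plan([(.504,.126,.165,.0308)])"
```

```text
[0.514509   0.03696194 0.18865235] 0.029589208519084597 [ 0.93770262 -1.37916704 -0.58423194]
[-0.0502 -0.5956  0.1577] rz 0.0008 norm mm 93
```

>>> move_arm(steps="-0.02 -0.2 0 0 0 0 0.5;-0.05 -0.4 0 0 0 0 0.5;-0.05 -0.595 0.05 0 0 0 0.5;-0.05 -0.595 0.15 0 0 0 0.5;-0.05 -0.595 0.15 0 0 0 0.5;-0.05 -0.595 0.15 0 0 0 0.5;-0.05 -0.595 0.15 0 0 0 0.5")

```text
time: 22.17
ee_pos: [0.5054, 0.1217, 0.1668]
ee_rot: [3.141, -0.001, 0.026]
wrist_force: [-0.4, -0.3, -0.9]
width: 0.0298
finger_force: 59.8
```

```bash
python3 -c "
from h import *
hover('small',.067,.026,-.0997,'pics/h3.png')"
```

```text
22.2167 [0.50541478 0.12200053 0.16685017] [ 3.14153068e+00 -8.41735021e-04  2.61641091e-02] 0.029597271435807176 [-0.45422491  0.35495789 -1.58313903]
rack [0.53814456 0.05793853 0.02329034] 37.76564022628296
bush [0.50447751 0.1209223 ] 24.12318838110039 in rack [-0.03219114  0.06375073] want y 0.067
```

View pics/h3.png

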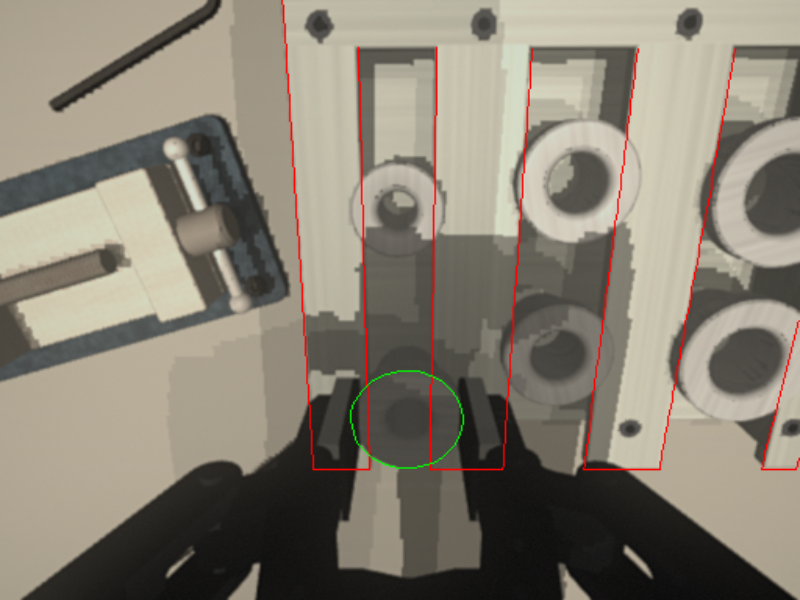

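The bush (407,419) is ~2–3 mm right of the slot centre (400). Both earlier bushes are hanging. Shift and lower.

>>> move_arm(steps="0 -0.017 0.02 0 0 0 0.5;0 -0.017 0.06 0 0 0 0.5;0 -0.017 0.1 0 0 0 0.5;0 -0.017 0.11 0 0 0 0.5;0 -0.017 0.12 0 0 0 0.5;0 -0.017 0.12 0 0 0 0.5")

```text
time: 22.72
ee_pos: [0.5045, 0.1262, 0.1477]
ee_rot: [3.141, 0.001, 0.029]
wrist_force: [0.1, 0.2, -0.8]
width: 0.0299
finger_force: 59.8
```

>>> move_arm(steps="0 0.005 0 0 0 0 0.5;0 0.005 0.02 0 0 0 0.5;0 0.005 0.04 0 0 0 0.5;0 0.005 0.06 0 0 0 0.5;0 0.005 0.06 0 0 0 0.5")

```text
time: 23.13
ee_pos: [0.5044, 0.1256, 0.1384]
ee_rot: [3.141, 0.001, 0.029]
wrist_force: [-1.1, -1.3, -0.3]
width: 0.0299
finger_force: 59.8
```

>>> move_arm(steps="0 0 0.03 0 0 0 0.5;0 0 0.06 0 0 0 0.5;0 0 0.085 0 0 0 0.5;0 0 0.095 0 0 0 0.5;0 0 0.1 0 0 0 0.5;0 0 0.1 0 0 0 0.5")

```text
time: 23.63
ee_pos: [0.5047, 0.1256, 0.1239]
ee_rot: [3.141, 0.0, 0.029]
wrist_force: [-0.0, 0.6, -1.2]
width: 0.0296
finger_force: 59.8
```

>>> move_arm(steps="0 0 0.006 0 0 0 0.5;0 0 0.012 0 0 0 0.5;0 0 0.014 0 0 0 0.5;0 0 0.014 0 0 0 0.5")

```text
time: 23.97
ee_pos: [0.5047, 0.1257, 0.1219]
ee_rot: [-3.141, -0.0, 0.029]
wrist_force: [0.2, -0.3, -1.2]
width: 0.0298
finger_force: 59.8
```

>>> move_arm(steps="0 0 0.004 0 0 0 0.5;0 0 0.006 0 0 0 0.5;0 0 0.006 0 0 0 0.5;0 0 0.006 0 0 0 0.5")

```text
time: 24.3
ee_pos: [0.5049, 0.1257, 0.1216]
ee_rot: [-3.141, -0.0, 0.029]
wrist_force: [-3.4, 0.5, 8.2]
width: 0.0298
finger_force: 60.8
```

Seated. Release, lift well clear, then check.

>>> move_arm(steps="0 0 -0.01 0 0 0 0.2;0 0 -0.01 0 0 0 0;0 0 -0.01 0 0 0 0;0 0 -0.01 0 0 0 0;0 0 -0.1 0 0 0 0;0 0 -0.3 0 0 0 0;0 0 -0.6 0 0 0 0;0 0 -0.9 0 0 0 0;0 0 -0.9 0 0 0 0;0 0 -0.9 0 0 0 0")

```text
time: 25.13
ee_pos: [0.5061, 0.1258, 0.2595]
ee_rot: [-3.138, -0.004, 0.029]
wrist_force: [-0.5, -0.3, -1.3]
width: 0.0429
finger_force: 0.0
```

>>> move_arm(steps="-0.3 0.4 -0.4 0 0 0 0;-0.3 0.4 -0.4 0 0 0 0;-0.3 0.4 -0.4 0 0 0 0;-0.3 0.4 -0.4 0 0 0 0;-0.3 0.4 -0.4 0 0 0 0;-0.3 0.4 -0.4 0 0 0 0;-0.3 0.4 -0.4 0 0 0 0")

```text
time: 25.72
ee_pos: [0.4612, 0.0653, 0.3151]
ee_rot: [3.14, 0.001, 0.03]
wrist_force: [-0.6, -0.2, 0.2]
width: 0.043
finger_force: 0.0
```

```bash
python3 - <<'E'
from h import *
c=robot.capture('wrist');s=robot.state();print(s['time'],s['ee_pos'],s['width'],s['wrist_force'])
G=gradimg(c);x,sc=maxfit(lambda x:edgescore(c,G,rackedges(x)),[.539,.058,.0308],np.array([.004,.004,.008]));print('rack',x,sc)
for k,x0 in(('small',(.5596,.1264)),('small',(.504,.1245)),('medium',(.569,.065)),('medium',(.505,.0630)),('large',(.568,-.0065)),('large',(.505,-.0087))):
    b,q=bushfit(c,k,.056,x0,step=.005);print(k,R.from_euler('z',-x[2]).as_matrix()[:2,:2]@(b-x[:2]),q)
cv2.imwrite('pics/end.png',cv2.resize(c['frame'][:,:,::-1],None,fx=1.5625,fy=1.5625))
E
```

```text
25.7667 [0.46126341 0.0651668  0.31512122] 0.04256871269312017 [-0.92600125  0.22889099 -0.68321421]
rack [0.53978253 0.05777468 0.03027699] 46.38470067820948
small [0.02208107 0.06544947] 56.40855538215453
small [-0.03484246  0.06791556] 54.898295727529536
medium [0.02938814 0.00457667] 53.462737992851004
medium [-0.03235077  0.00618227] 50.74747895045057
large [ 0.02567626 -0.06509166] 52.976192586952955
large [-0.03692514 -0.06351153] 46.819232339211815
```

View pics/end.png

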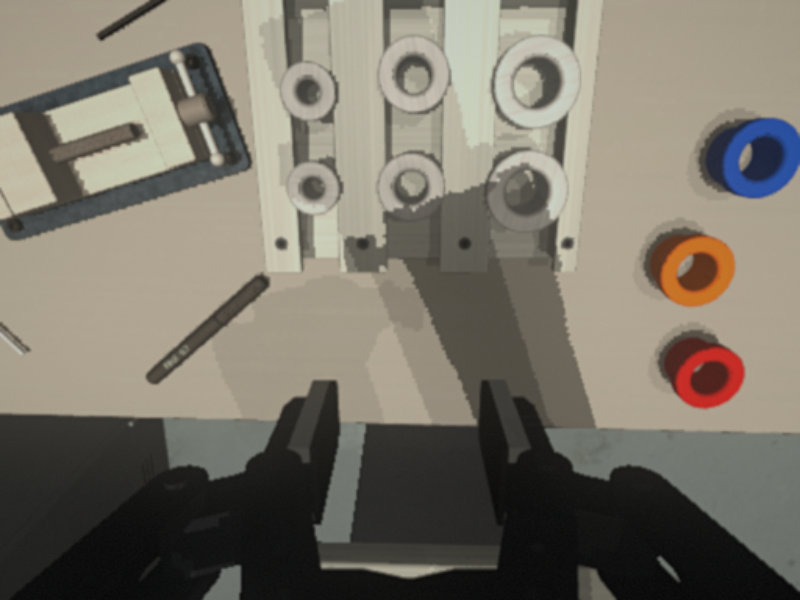

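All six bushes hang in two neat rows, three deep at view (310–535, 75–90) and three at (313–527, 187–190). Hand in.

```bash
python3 -c "
from station import robot
print(robot.job_done())"
```

```text
the job is handed in; nothing more can be done
None
```

I set the small, medium and large bushes into the slots of their own rows, and the final picture showed all six bushes hanging. The job went in at about 26 s of the 61 s allowed; the hand-in call gave no verdict. By camera the large bush sits 3.5 mm off its centre line, the closest to the 4.5 mm limit.

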